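# Roll the clay pipe up the photo rest to its stop

## Robot

A 6-joint arm with a two-finger parallel gripper is mounted at the origin on the work surface. World frame = base frame: x ahead of the robot, y to its left, z up, the work surface at z = 0. Lengths are in m, angles in rad, forces in N, time in s.
With the tool pointing down it reaches from about 0.275 to 0.725 m from the base axis. Payload 5.6 kg.
Tool frame: the origin (TCP) lies on the centre line of the jaws, within the pads' length; the fingertips stand 8 mm ahead of it and the grasp point (between the pads) lies 11 mm behind it (ctrl.finger_overhang is the z of the fingertips in the tool frame, in m); z points along the fingers, y is the direction in which the jaws open and shut (so a half turn about z gives the same grasp; the last joint's range is limited). The gripper opens to 85 mm and grips with 20 to 120 N. Pads are 22 mm wide; open, the fingers measure 114 mm over their backs; the gripper's body (76 mm by 85 mm) begins 54 mm behind the grasp point. The pads swing forward as they close: fully open they stand 13 mm farther back than shut.
Start: joints at [-0.962, 0.255, 0.108, 0, -1.424, -0.285], TCP at [0.175, -0.521, 0.239] pointing down, gripper open.
Joint ranges: [-2.95, 2.95], [-1.21, 1.97], [-1.09, 1.5], [-2.87, 1.71], [-2.94, -0.07], [-3.05, 3.05]. Speed limits (rad/s): [2.57, 2.57, 3.14, 3.14, 3.14, 3.14].

## Interface

Orientations are given as a unit quaternion [x, y, z, w].
In Python, from plant import readout, optics, ticket, ctrl gives the robot as it stands. The module is installed in compiled form; this text tells all that it offers.
- The arm moves only by the tool arm_command, never from a script. Its argument "rows" is one flat list of numbers, 5 for each row, row after row: the shift along the tool's x, y, z in mm, then the turn about the tool's z in degrees, then the finger opening in mm, from 0 to 85.4. In form: [x, y, z, twist, claw, x, y, z, twist, claw, ...]. A call has 1 to 5 rows; each row is the pose to reach, as a shift and turn from the pose commanded when the call began, along the tool's axes at that moment; what a row does not reach only later rows make up. A row lasts 1/12 s, in which the tool goes at most 41.7 mm and 7.16 degrees, less where a joint would pass 70% of its speed; a pose out of reach is approached as far as the arm can. A call with a gripper value outside its range is refused whole. The fingers move at their own pace and stop on an object; the grip force is fixed at half the most. Time passes only in rows, so rows that repeat a pose let the fingers close. It gives the time, the measured TCP pose, the force and the opening at its end, in the units of the state.
- readout.sense(): the state, without advancing time (a new reading comes with each control period).
- optics.camera(name): name is "scene" or "top"; returns a dict with "frame" (420x560x3 uint8, red, green, blue), "fov_y" (degrees; the focal length in pixels is half the picture's height over the tangent of half this angle, whatever the lens; pixels are square), "cx", "cy" (the principal point, pixels), "origin" and "orientation" of the camera in the world. Camera axes: x right, y up, looking along -z (the intrinsics and any distortion apply to the point x, -y, -z); pixel columns grow to the right and rows downward; lengths in m; the calibration is good to about 2 mm. A picture is of the moment at which its call begins. There is no depth.
- ticket.finish_job(): hands the job in, once; it reports no verdict.
The state is a dict: "time_s": time; "joint_pos": joint angles; "qd": joint speeds; "joint_efforts": joint torques, N m; "ee_pos": TCP position; "ee_rot": TCP orientation; "wrist_force": force on the tool from outside, world axes, zero at the start; "wrist_torque": the same for the moment, N m; "finger_gap": opening from 0.0 (shut) to 1.0 (fully open).
Only numpy, scipy, OpenCV 4.12 (cv2) and the standard library are available. Lean on these libraries where they do the work, as an engineer would, in place of code of your own. Each camera call takes 0.05 s, during which the arm holds its last target. There are 200 camera calls.

## Task

With the fingertips, slowly push the lying clay pipe section up the sloped wooden photo rest until it lies fully home against the metal stop at the top, and finish while still holding it there with the fingers so the photograph can be taken. Keep your fingers behind it all the way so that it never rolls free on the slope, push it gently, do not lift it off the rest, and leave the other things on the table where they are.

Things in the scene. Friction and masses are not known exactly. Their poses are not given: they have to be found in the camera images.
- stand: Fixed plywood photo rest, 350 x 150 mm, level on the table. Origin: on the table under its centre line, 170 mm from the foot end. x points level in the uphill direction, y left, z up. From x = -170 to -45 mm: level landing, surface 12 mm above the table, ended by an 8 mm thick lip 6 mm proud; then a plane 10 degree slope. Along both edges: rails 14 mm wide, 14 mm high, 120 mm apart.
- slope: Sloping board of the photo rest. Origin: middle of the line where the slope begins, on its surface (stand x = -45, y = 0, z = 12 mm). x runs uphill along the surface, y left, z square to it. An aluminium stop bar, face at x = 190 mm, stands 42 mm above the surface; it is sprung, gives up to 8 mm at 1.5 N/mm. A pipe touching it has its axis at x = 160, z = 30 mm.
- pipe: Loose smooth terracotta pipe section, white-filled ends, two thin dark bands: a cylinder 60 mm across, 110 mm long, about 0.3 kg, friction about 0.45. Starts lying crosswise on the landing, its axis 10 to 40 mm short of the slope. Origin: its centre; its own y is the cylinder axis (x, z turn as it rolls). Left alone on the slope it rolls back down.
- jar_a: Bystander: glass jar with a blue cap, 66 mm across, 85 mm high. Origin: centre of its underside.
- jar_b: Bystander: glass jar with a blue cap and a paper band, 60 mm across, 100 mm high. Origin: centre of its underside.
- collar: Bystander: short terracotta pipe collar standing upright beyond the stop, 72 mm across, 60 mm high. Origin: centre of its underside.
- bowl: Bystander: small terracotta bowl, 110 mm across, 40 mm high. Origin: centre of its underside.
- pliers: Bystander: pliers with orange handles lying flat, 170 mm long, 52 mm wide, 12 mm high. Origin: at the joint, on the table; the jaws point along x.
- foam: Bystander: white foam block 85 x 60 x 40 mm, beyond the foot of the rest. Origin: centre of its underside.
- brush: Bystander: brush lying flat, 160 mm long. Origin: underside, near its middle; it lies along its x.
Not all that is in view belongs to the job. Leave any green or red look-alike of the pipe alone.

How it is judged:
On the way, in this order (a step that is already met when the one before it is completed fails the run):
1. the pipe passes the middle of the slope, lying on the board (x of pipe in the frame of slope between 0.04 and 0.13 m and z of pipe in the frame of slope below 0.033 m and contact force between pipe and stand above 0.2 N), for 0.05 s.
2. the pipe is home against the stop (x of pipe in the frame of slope above 0.157 m and z of pipe in the frame of slope below 0.034 m and contact force between the fingers and pipe above 0.1 N), for 0.2 s.
At the end, for the whole second after the job is handed in: The pipe lies on the slope against the sprung stop (no more than 3 mm short of touching it), square to it within 0.06 rad, at rest (under 0.02 m/s), and the fingers still press on it (more than 0.1 N) (all of step 2 and x of pipe in the frame of slope below 0.17 m and z of pipe in the frame of slope above 0.026 m and angle between the y axis of pipe and the y axis of slope, either way round below 0.06 rad and linear speed of pipe below 0.02 m/s); the arm keeps its last pose, push and grip.
It fails at once if the pipe runs free on the slope: untouched by the fingers and faster than 0.2 m/s (x of pipe in the frame of slope above 0.01 m and contact force between the fingers and pipe below 0.001 N and linear speed of pipe above 0.2 m/s).
It fails at once if the pipe is flung or rolls away (faster than 0.35 m/s) (linear speed of pipe above 0.35 m/s).
It fails at once if the pipe is lifted off the rest (15 mm or more) (z of pipe in the frame of slope above 0.05 m).
It fails at once if the pipe is pressed with more than 40 N (contact force between the fingers and pipe above 40 N).
It fails at once if a bystander is moved by more than 20 mm (distance of any of jar_a, jar_b, collar, bowl, pliers, foam, brush from where it was at the start of the episode above 0.02 m).
It also fails if it takes over 38 s, if anything falls off the work surface, if the arm or the gripper's body presses on something with over 40 N, if the wrist force passes 120 N, or if a joint passes its speed limit or range.

## Working session

There is one attempt and no reset: what is moved stays moved. The work goes in short steps, Python scripts to look and compute and a tool call to move; the robot and the scene stay as the last step left them, time stands still between calls to the robot, and variables do not carry over. Pictures are saved under pics/ and viewed, about 8 in all and at most 12, crops included, and the job is handed in when it is done.

Besides the shell and the picture viewer there is one more tool, called as name(argument=value, ...) on one line, values as JSON. arm_command: Moves the arm, as the interface text tells. Its arguments: {"type":"object","properties":{"rows":{"type":"array"}},"required":["rows"]}

```bash
mkdir -p pics; python3 - <<'E'
from plant import readout, optics, ctrl
import cv2, numpy as np, pickle
s=readout.sense(); print({k:np.round(v,3) for k,v in s.items()}); print(ctrl.finger_overhang)
d={}
for n in("scene","top"):
    c=optics.camera(n); d[n]=c; cv2.imwrite(f"pics/{n}0.png",c["frame"][:,:,::-1]); print({k:v for k,v in c.items() if k!="frame"})
pickle.dump(d,open("c0.pkl","wb"))
E
```

```text
{'time_s': np.float64(0.0), 'joint_pos': array([-0.962,  0.256,  0.107, -0.   , -1.424, -0.285]), 'qd': array([-0.   , -0.   , -0.   ,  0.   ,  0.001, -0.001]), 'joint_efforts': array([ 0.0000e+00, -3.8663e+01,  2.3793e+01,  5.3650e+00, -6.0000e-03,
        0.0000e+00]), 'ee_pos': array([ 0.175, -0.521,  0.238]), 'ee_rot': array([-0.161,  0.987,  0.001, -0.   ]), 'wrist_force': array([-0.419, -0.143,  0.439]), 'wrist_torque': array([-0.049, -0.029,  0.002]), 'finger_gap': np.float64(1.001)}
0.008
{'fov_y': 52.13453518722266, 'cx': 282.9719249699104, 'cy': 211.11131121627145, 'origin': array([ 1.38148547, -0.31668977,  0.64498495]), 'orientation': array([0.38735305, 0.250756  , 0.4895323 , 0.73988997])}
{'fov_y': 42.79951555153382, 'cx': 279.55968376278116, 'cy': 203.96523704180717, 'origin': array([0.45111585, 0.00452711, 1.15712985]), 'orientation': array([ 0.03811285, -0.04342186, -0.70559575,  0.70625532])}
```

View pics/scene0.png

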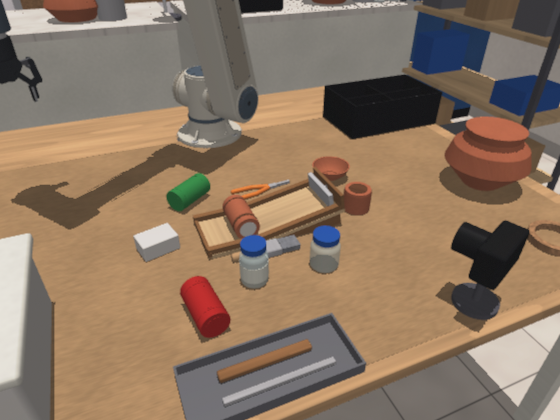

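View pics/top0.png

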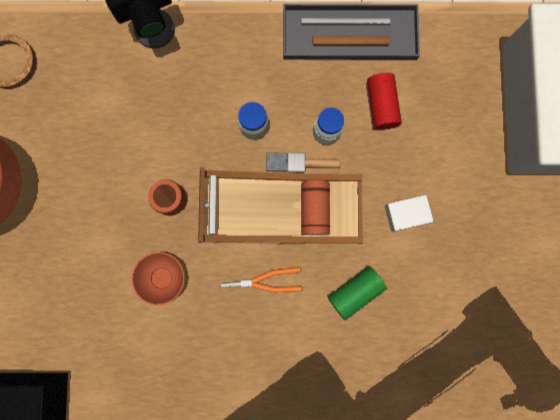

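The rest lies with uphill to image left in the top view (stop near (212,205)). The pipe is on the landing at about (315,207) and the foot is at about x=361. Next are crops for the corners.

```bash
python3 - <<'E'
import cv2,pickle
d=pickle.load(open("c0.pkl","rb"))
for n,(a,b,w,h) in {"top":(190,155,185,100),"scene":(185,160,170,100)}.items():
    im=cv2.resize(d[n]["frame"][b:b+h,a:a+w,::-1],None,fx=4,fy=4,interpolation=cv2.INTER_CUBIC)
    for i in range(0,w,20): cv2.putText(im,str(a+i),(4*i,10),0,.35,(255,255,0)); cv2.line(im,(4*i,0),(4*i,8),(255,255,0))
    for i in range(0,h,20): cv2.putText(im,str(b+i),(0,4*i+4),0,.35,(255,255,0))
    cv2.imwrite(f"pics/{n}c.png",im)
E
```

```text
(no output)
```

View pics/topc.png

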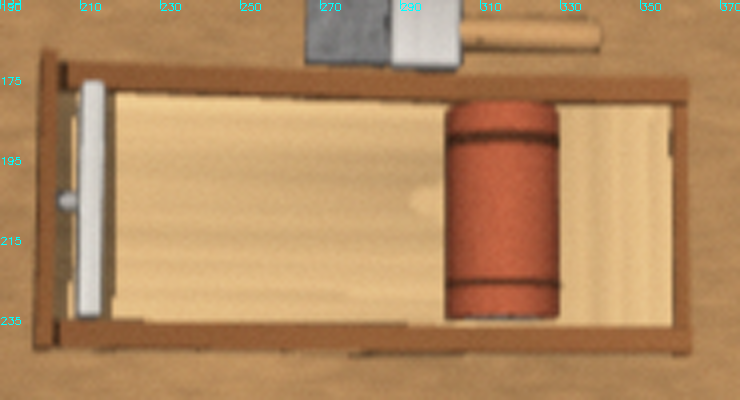

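View pics/scenec.png

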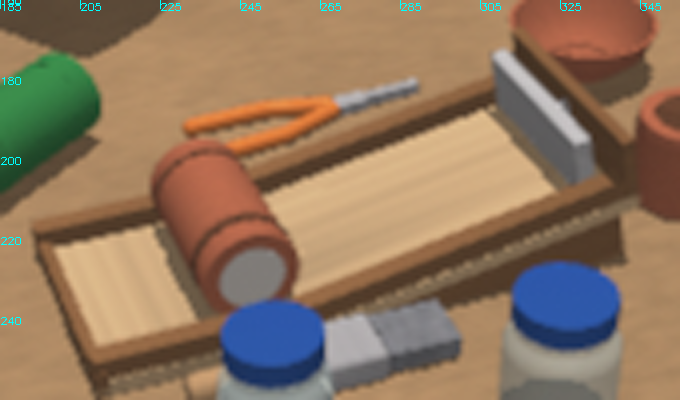

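```bash
cat > h.py <<'E'
import pickle,numpy as np
from scipy.spatial.transform import Rotation as R
from scipy.optimize import least_squares
def ray(c,u,v):
    f=210/np.tan(np.radians(c["fov_y"]/2)); d=np.array([(u-c["cx"])/f,-(v-c["cy"])/f,-1])
    d=R.from_quat(c["orientation"]).apply(d); return c["origin"],d/np.linalg.norm(d)
def proj(c,P):
    f=210/np.tan(np.radians(c["fov_y"]/2)); p=R.from_quat(c["orientation"]).inv().apply(np.atleast_2d(P)-c["origin"])
    return np.c_[c["cx"]-f*p[:,0]/p[:,2],c["cy"]+f*p[:,1]/p[:,2]]
def tri(a,pa,b,pb):
    o,d=ray(a,*pa);q,e=ray(b,*pb); t,s=np.linalg.lstsq(np.c_[d,-e],q-o,rcond=None)[0]
    return (o+t*d+q+s*e)/2, np.linalg.norm(o+t*d-q-s*e)
E
python3 - <<'E'
from h import *
d=pickle.load(open("c0.pkl","rb")); T,S=d["top"],d["scene"]
np.set_printoptions(precision=4,suppress=True)
for n,a,b in [("footA",(362,243.7),(193.5,216.5)),("footB",(361.8,174.8),(209,249)),("stopA",(215.5,234),(308,174.5)),("stopB",(216,175.5),(330.5,203.5)),
  ("inA",(358.5,236.5),(198.5,221)),("inB",(358,180.7),(209,246.5))]:
    print(n,*tri(T,a,S,b))
s10,c10=np.sin(np.radians(10)),np.cos(np.radians(10))
sl=lambda x,y,z:[-.045+x*c10-z*s10,y,.012+x*s10+z*c10]
def res(p):
    x,y,w,zr=p
    Q=np.array([[-.170,.075,zr],[-.170,-.075,zr],sl(.19,.0585,.042),sl(.19,-.0585,.042)])
    W=R.from_euler("z",w).apply(Q)+[x,y,0]
    return np.r_[proj(T,W)-[[362,243.7],[361.8,174.8],[215.5,234],[216,175.5]],proj(S,W)-[[193.5,216.5],[209,249],[308,174.5],[330.5,203.5]]].ravel()
# uphill ~ +y, stand left (y) ~ -x world
r=least_squares(res,[.45,-.03,np.pi/2,.026]); print(r.x,r.fun.round(1))
# pipe: axis through (px,py,pz) along dir w
def pres(p):
    c=np.array([p[0],p[1],p[2]]);a=np.array([np.cos(p[3]),np.sin(p[3]),0]);o=[]
    for cam,pts in((T,[(302,190),(301.6,225),(329,190),(329.3,225)]),(S,[(224,208),(232.5,226.5),(247,202),(254.5,214)])):
        for k,u in enumerate(pts):
            q,e=ray(cam,*u); n=np.cross(e,a); n/=np.linalg.norm(n); o.append((np.dot(q-c,n)*(1 if 1 else 1)))
            o[-1]=abs(o[-1])-.03
    e=c+np.outer([-.055,.055],a)
    q=proj(S,e)
    i=np.argmax(e[:,0]); o+=list((q[i]-[248,229.5])/500)
    return o
r2=least_squares(pres,[.45,-.08,.042,0]); print(r2.x,np.array(r2.fun)*1e3)
st=R.from_euler("z",-r.x[2]).apply(r2.x[:3]-[r.x[0],r.x[1],0]); print("pipe in stand",st, "rel yaw",r2.x[3]-r.x[2]+np.pi/2)
E
```

```text
footA [ 0.499  -0.1765  0.0195] 0.0049001152149373405
footB [ 0.6457 -0.1767  0.0282] 0.005970327291243176
stopA [0.5162 0.1279 0.081 ] 0.006298978524314995
stopB [0.6378 0.1301 0.0651] 0.005723440262061081
inA [ 0.5147 -0.1693  0.0143] 0.006643522440710387
inB [ 0.633  -0.1713  0.0239] 0.001384119513145267
[ 0.5757 -0.0078  1.5549  0.0245] [-0.8  0.1 -0.6 -1.1 -1.8 -2.3 -0.5 -1.6 -1.3 -1.9 -1.9  2.1 -0.6 -1.1
 -2.3 -7.2]
[ 0.5899 -0.0784  0.054  -0.0275] [-1.5604 -2.4248 -2.4357 -0.5628 -2.5475 -1.0056 -1.3804 -0.5034  0.6879
 -0.3733]
pipe in stand [-0.0704 -0.0153  0.054 ] rel yaw -0.011635651922067725
```

```bash
python3 - <<'E'
from h import *
d=pickle.load(open("c0.pkl","rb")); T,S=d["top"],d["scene"]
np.set_printoptions(precision=4,suppress=True)
def on(c,u,z):
    o,e=ray(c,*u); return o+e*(z-o[2])/e[2]
for n,u,z in [("footA",(362,243.7),.026),("footB",(361.8,174.8),.026),("stopA",(215.5,234),.0864),("stopB",(216,175.5),.0864),("pipeL",(301.8,208),.042),("pipeR",(329.2,208),.042),("pipe top end",(315.5,180),.042),("pipe bot end",(315.5,234.5),.042),("inA",(358.5,236.5),.018),("inB",(358,180.7),.018)]:
    print("T",n,on(T,u,z))
for n,u,z in [("footA",(193.5,216.5),.026),("footB",(209,249),.026),("stopA",(308,174.5),.0864),("pipe end",(248,229.5),.042)]:
    print("S",n,on(S,u,z))
E
```

```text
T footA [ 0.4981 -0.1779  0.026 ]
T footB [ 0.6453 -0.18    0.026 ]
T stopA [0.5147 0.1244 0.0864]
T stopB [0.633  0.1251 0.0864]
T pipeL [ 0.5719 -0.0504  0.042 ]
T pipeR [ 0.572  -0.1078  0.042 ]
T pipe top end [ 0.6313 -0.0795  0.042 ]
T pipe bot end [ 0.5164 -0.0787  0.042 ]
T inA [ 0.5137 -0.172   0.018 ]
T inB [ 0.6338 -0.1729  0.018 ]
S footA [ 0.5092 -0.1758  0.026 ]
S footB [ 0.6443 -0.1734  0.026 ]
S stopA [0.5251 0.1268 0.0864]
S pipe end [ 0.6303 -0.076   0.042 ]
```

arm_command(rows=[-37,18,0,0,56,-74,36,0,0,56,-111,54,0,0,56,-148,72,0,0,56,-185,90,0,0,56])

```text
time_s: 0.52
ee_pos: [0.3225, -0.3755, 0.239]
ee_rot: [-0.161, 0.987, 0.0, -0.0]
wrist_force: [-0.2, -1.5, 0.3]
finger_gap: 0.652
```

arm_command(rows=[-37,18,0,0,56,-74,36,0,0,56,-111,54,0,0,56,-148,72,0,0,56,-185,90,0,0,56])

```text
time_s: 0.93
ee_pos: [0.4694, -0.2311, 0.2391]
ee_rot: [-0.161, 0.987, 0.0, -0.0]
wrist_force: [-0.0, -0.4, 0.3]
finger_gap: 0.655
```

arm_command(rows=[-35,16,0,-7,56,-70,32,0,-14,56,-105,48,0,-21,56,-130,60,0,-28,56,-130,60,0,-35,56])

```text
time_s: 1.35
ee_pos: [0.5753, -0.131, 0.2371]
ee_rot: [-0.455, 0.891, 0.001, -0.001]
wrist_force: [-0.5, -0.9, -0.8]
finger_gap: 0.656
```

arm_command(rows=[0,0,0,-7,56,0,0,0,-14,56,0,0,0,-21,56,0,0,0,-28,56,0,0,0,-36,56])

```text
time_s: 1.77
ee_pos: [0.5725, -0.1346, 0.2386]
ee_rot: [-0.701, 0.713, 0.001, -0.0]
wrist_force: [0.3, 0.4, -0.3]
finger_gap: 0.66
```

arm_command(rows=[0,0,35,0,56,0,0,70,0,56,0,0,100,0,56,0,0,130,0,56,0,0,155,0,56])

```text
time_s: 2.18
ee_pos: [0.5713, -0.1346, 0.0816]
ee_rot: [-0.699, 0.715, 0.001, -0.001]
wrist_force: [0.5, -0.0, -0.6]
finger_gap: 0.657
```

arm_command(rows=[0,0,10,0,56,0,0,20,0,56,0,0,30,0,56,0,0,36,0,56,0,0,36,0,56])

```text
time_s: 2.6
ee_pos: [0.5725, -0.1347, 0.0477]
ee_rot: [-0.699, 0.715, 0.0, -0.0]
wrist_force: [0.6, -0.6, 0.4]
finger_gap: 0.656
```

```bash
python3 - <<'E'
from plant import optics
import cv2,numpy as np,pickle
o=[];d={}
for n,(a,b,w,h) in {"top":(190,155,190,75),"scene":(175,150,190,100)}.items():
    c=optics.camera(n); d[n]=c
    im=cv2.resize(c["frame"][b:b+h,a:a+w,::-1],None,fx=4,fy=4,interpolation=cv2.INTER_CUBIC)[:300]; o.append(im)
pickle.dump(d,open("c1.pkl","wb"))
cv2.imwrite("pics/a1.png",np.vstack(o))
E
```

```text
(no output)
```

View pics/a1.png

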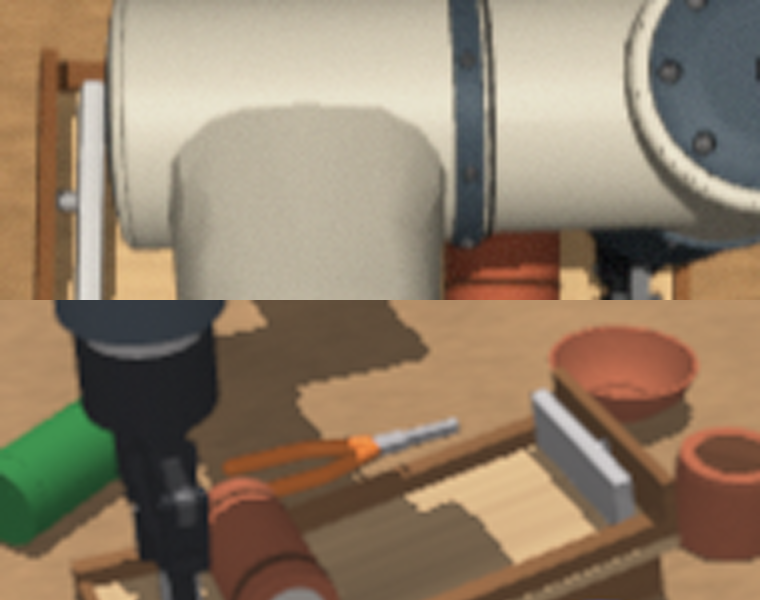

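The top view is hidden by the arm. The scene view shows the gripper just downhill of the pipe, which is undisturbed at about (270,530) in the picture. I'll lower the last bit and start pushing.

arm_command(rows=[0,0,4,-0.5,56,0,0,8,-0.5,56,0,0,12,-0.5,56,0,0,14,-0.5,56,0,0,14,-0.5,56])

```text
time_s: 3.12
ee_pos: [0.5722, -0.1347, 0.0336]
ee_rot: [-0.702, 0.712, 0.0, -0.0]
wrist_force: [0.1, 0.2, 0.3]
finger_gap: 0.655
```

arm_command(rows=[-3,0,0,0,56,-6,0,0,0,56,-9,0,0,0,56,-12,0,0,0,56,-15,0,0,0,56])

```text
time_s: 3.53
ee_pos: [0.573, -0.1194, 0.0344]
ee_rot: [-0.702, 0.712, -0.0, 0.0]
wrist_force: [0.0, 0.5, 0.2]
finger_gap: 0.656
```

arm_command(rows=[-3,0,0,0,56,-6,0,0,0,56,-9,0,0,0,56,-12,0,0,0,56,-15,0,0,0,56])

```text
time_s: 3.95
ee_pos: [0.5731, -0.1045, 0.0343]
ee_rot: [-0.702, 0.712, 0.0, -0.0]
wrist_force: [0.5, -0.1, 0.6]
finger_gap: 0.657
```

```bash
python3 - <<'E'
from plant import optics
import cv2,numpy as np,pickle
d={n:optics.camera(n) for n in("top","scene")}
pickle.dump(d,open("c2.pkl","wb"))
t=d["top"]["frame"][200:250,190:380,::-1]; s=d["scene"]["frame"][170:270,175:365,::-1]
cv2.imwrite("pics/a2.png",cv2.resize(np.vstack([t,s]),None,fx=4,fy=4,interpolation=cv2.INTER_CUBIC))
E
```

```text
(no output)
```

View pics/a2.png

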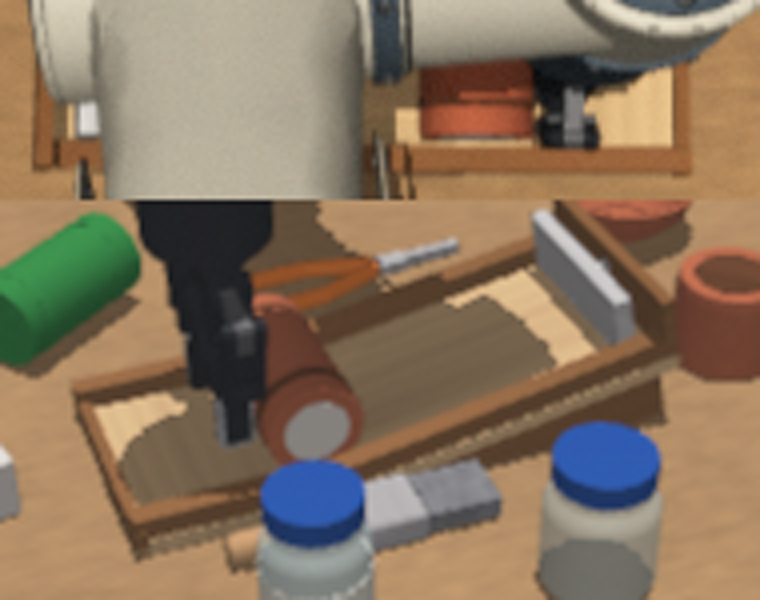

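The pipe is touching the fingers and has moved about 13 mm. Its top-view edges are now at columns 295 and 323, and it lies square.

arm_command(rows=[-3,0,0,0,56,-6,0,0,0,56,-9,0,0,0,56,-12,0,0,0,56,-15,0,-0.5,0,56])

```text
time_s: 4.47
ee_pos: [0.5733, -0.0899, 0.035]
ee_rot: [-0.702, 0.712, -0.0, -0.0]
wrist_force: [-0.2, -2.7, 1.0]
finger_gap: 0.658
```

arm_command(rows=[-3,0,-0.5,0,56,-6,0,-1,0,56,-9,0,-1.6,0,56,-12,0,-2.1,0,56,-15,0,-2.6,0,56])

```text
time_s: 4.88
ee_pos: [0.5735, -0.0745, 0.0375]
ee_rot: [-0.702, 0.712, -0.0, 0.0]
wrist_force: [-0.6, -2.5, 1.9]
finger_gap: 0.655
```

arm_command(rows=[-3,0,-0.5,0,56,-6,0,-1,0,56,-9,0,-1.6,0,56,-12,0,-2.1,0,56,-15,0,-2.6,0,56])

```text
time_s: 5.3
ee_pos: [0.5737, -0.0595, 0.04]
ee_rot: [-0.702, 0.712, 0.0, 0.0]
wrist_force: [-0.6, -1.6, 2.3]
finger_gap: 0.654
```

arm_command(rows=[-3,0,-0.5,0,56,-6,0,-1,0,56,-9,0,-1.6,0,56,-12,0,-2.1,0,56,-15,0,-2.6,0,56])

```text
time_s: 5.72
ee_pos: [0.5739, -0.0445, 0.0426]
ee_rot: [-0.702, 0.712, 0.0, 0.0]
wrist_force: [0.3, -1.7, 1.3]
finger_gap: 0.654
```

arm_command(rows=[-3,0,-0.5,0,56,-6,0,-1,0,56,-9,0,-1.6,0,56,-12,0,-2.1,0,56,-15,0,-2.6,0,56])

```text
time_s: 6.13
ee_pos: [0.5741, -0.0295, 0.0452]
ee_rot: [-0.702, 0.712, -0.0, 0.0]
wrist_force: [-0.4, -2.3, 0.6]
finger_gap: 0.651
```

```bash
python3 - <<'E'
from plant import optics
import cv2,numpy as np,pickle
d={n:optics.camera(n) for n in("top","scene")}
pickle.dump(d,open("c3.pkl","wb"))
t=d["top"]["frame"][200:250,190:380,::-1]; s=d["scene"]["frame"][160:260,195:385,::-1]
cv2.imwrite("pics/a3.png",cv2.resize(np.vstack([t,s]),None,fx=4,fy=4,interpolation=cv2.INTER_CUBIC))
E
```

```text
(no output)
```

View pics/a3.png

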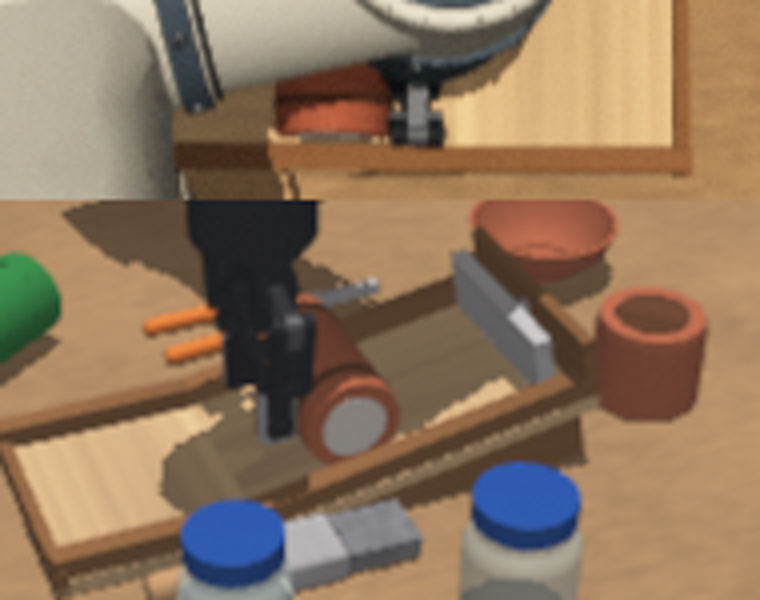

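The pipe lies on the slope in contact with the fingers at about (345,400) in the picture, with a push force near 2 N. I'll carry on.

arm_command(rows=[-3,0,-0.5,0,56,-6,0,-1,0,56,-9,0,-1.6,0,56,-12,0,-2.1,0,56,-15,0,-2.6,0,56])

```text
time_s: 6.65
ee_pos: [0.5744, -0.0145, 0.0479]
ee_rot: [-0.702, 0.712, -0.0, 0.0]
wrist_force: [-1.1, -2.2, 1.8]
finger_gap: 0.657
```

arm_command(rows=[-3,0,-0.5,0,56,-6,0,-1,0,56,-9,0,-1.6,0,56,-12,0,-2.1,0,56,-15,0,-2.6,0,56])

```text
time_s: 7.07
ee_pos: [0.5745, 0.0005, 0.0504]
ee_rot: [-0.702, 0.712, 0.0, -0.0]
wrist_force: [0.3, -2.6, 2.1]
finger_gap: 0.652
```

arm_command(rows=[-3,0,-0.5,0,56,-6,0,-1,0,56,-9,0,-1.6,0,56,-12,0,-2.1,0,56,-15,0,-2.6,0,56])

```text
time_s: 7.48
ee_pos: [0.5747, 0.0155, 0.0531]
ee_rot: [-0.702, 0.712, -0.0, 0.0]
wrist_force: [-1.1, -2.0, 2.6]
finger_gap: 0.654
```

arm_command(rows=[-3,0,-0.5,0,56,-6,0,-1,0,56,-9,0,-1.6,0,56,-12,0,-2.1,0,56,-15,0,-2.6,0,56])

```text
time_s: 7.9
ee_pos: [0.5749, 0.0305, 0.0557]
ee_rot: [-0.702, 0.712, -0.0, -0.0]
wrist_force: [0.1, -2.7, 1.4]
finger_gap: 0.654
```

arm_command(rows=[-3,0,-0.5,0,56,-6,0,-1,0,56,-9,0,-1.6,0,56,-12,0,-2.1,0,56,-15,0,-2.6,0,56])

```text
time_s: 8.32
ee_pos: [0.5752, 0.0455, 0.0582]
ee_rot: [-0.702, 0.712, -0.0, 0.0]
wrist_force: [-0.3, -2.6, 1.6]
finger_gap: 0.656
```

arm_command(rows=[-1.5,0,-0.3,0,56,-3,0,-0.5,0,56,-4.5,0,-0.8,0,56,-6,0,-1,0,56,-7.5,0,-1.3,0,56])

```text
time_s: 8.73
ee_pos: [0.5752, 0.0527, 0.0595]
ee_rot: [-0.702, 0.712, 0.0, -0.0]
wrist_force: [-0.1, -2.5, 1.8]
finger_gap: 0.657
```

arm_command(rows=[-1,0,-0.2,0,56,-2,0,-0.4,0,56,-3,0,-0.5,0,56,-4,0,-0.7,0,56,-5,0,-0.9,0,56])

```text
time_s: 9.15
ee_pos: [0.5753, 0.0578, 0.0604]
ee_rot: [-0.702, 0.712, -0.0, 0.0]
wrist_force: [-1.0, -2.0, 1.7]
finger_gap: 0.658
```

arm_command(rows=[-1,0,-0.2,0,56,-2,0,-0.4,0,56,-3,0,-0.5,0,56,-3,0,-0.5,0,56,-3,0,-0.5,0,56])

```text
time_s: 9.57
ee_pos: [0.5754, 0.0599, 0.0609]
ee_rot: [-0.702, 0.712, -0.0, -0.001]
wrist_force: [0.7, -6.5, 0.9]
finger_gap: 0.655
```

arm_command(rows=[-0.5,0,0,0,56,-1,0,0,0,56,-1,0,0,0,56,-1,0,0,0,56,-1,0,0,0,56])

```text
time_s: 9.98
ee_pos: [0.5754, 0.0604, 0.061]
ee_rot: [-0.702, 0.712, -0.001, -0.001]
wrist_force: [1.1, -7.3, 1.2]
finger_gap: 0.65
```

arm_command(rows=[0,0,0,0,56,0,0,0,0,56,0,0,0,0,56,0,0,0,0,56,0,0,0,0,56])

```text
time_s: 10.4
ee_pos: [0.5754, 0.0604, 0.061]
ee_rot: [-0.702, 0.712, -0.001, -0.001]
wrist_force: [0.9, -7.1, 1.9]
finger_gap: 0.659
```

```bash
python3 - <<'E'
from plant import optics
import cv2,numpy as np,pickle
d={n:optics.camera(n) for n in("top","scene")}
pickle.dump(d,open("c4.pkl","wb"))
t=d["top"]["frame"][170:250,190:380,::-1]; s=d["scene"]["frame"][170:235,215:405,::-1]
cv2.imwrite("pics/a4.png",cv2.resize(np.vstack([t,s]),None,fx=4,fy=4,interpolation=cv2.INTER_CUBIC))
E
```

```text
(no output)
```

View pics/a4.png

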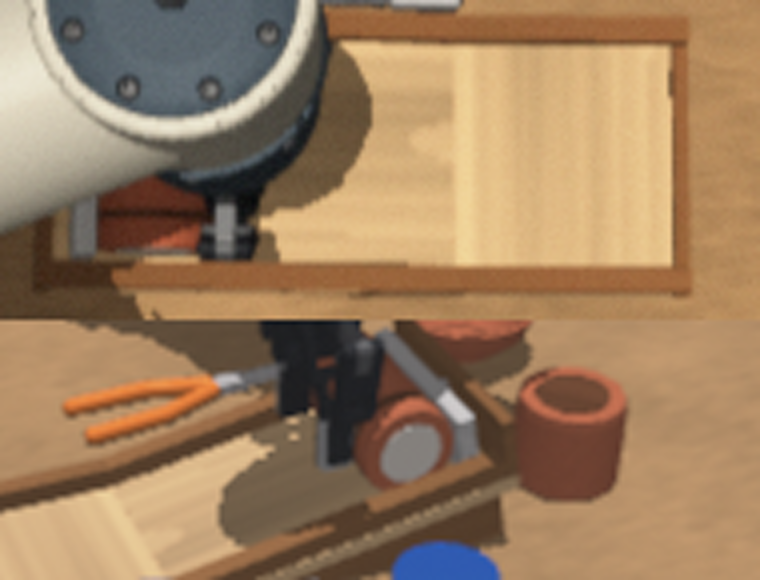

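The pipe rests against the stop bar at both views. The bar's rear edge moved back from about column 209.5 to 207.5, roughly 3–4 mm of give. The push force is steady at about 7 N.

```bash
python3 -c "
from plant import ticket,readout
print(ticket.finish_job()); s=readout.sense(); print(s['time_s'],s['ee_pos'],s['wrist_force'])"
```

```text
the job is handed in; nothing more can be done
None
the job is handed in; nothing more can be done
```

I pushed the pipe up the slope with the two fingertips, slowly and at about 36 mm/s or less. I handed the job in at about 10.5 s with the fingers still pressing it against the stop. `finish_job` gives no verdict, so I can't confirm the result.

**Force and position:** The push was about 2–3 N on the slope and rose to a steady 7 N against the stop. The TCP did not move between the last two readings.

**At the stop:** The last pictures show the pipe touching the stop bar, which has given about 3–4 mm. That puts the pipe at roughly x = 0.163 m on the slope, below the 0.17 m limit.

**Squareness:** The arm hid the far end of the pipe, so I did not see it directly. I infer it from the fingers' heading, which was within about 1° of the stand's.

**Bystanders:** Those visible in the pictures I viewed on the way showed no sign of having moved. I did not measure them, and the last pictures were crops that left several out.

**Measurement disagreement:** The two camera views differed by about 5–10 mm in places. I relied on the top view together with the stated heights, and the contact forces agreed with that.

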